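# Unbolt and open the guard of a coil winder

### The arm

A 6-joint arm with a two-finger parallel gripper is mounted at the origin on a cart in front of the work surface, level with it; the furniture and walls round the work are solid. World frame = base frame: x ahead of the robot, y to its left, z up, the work surface at z = 0. Lengths are in mm, angles in rad, forces in N, time in s.
With the tool pointing down it reaches from about 275 to 1000 mm from the base axis. Payload 8.4 kg.
Tool frame: the origin (TCP) lies midway between the tips of the shut fingers; the grasp point (between the pads) lies 19 mm behind it; z points along the fingers, y is the direction in which the jaws open and shut (so a half turn about z gives the same grasp; the last joint's range is limited). The gripper opens to 85 mm and grips with 20 to 120 N. Pads are 22 mm wide; open, the fingers measure 114 mm over their backs; the gripper's body (76 mm by 85 mm) begins 54 mm behind the grasp point. The pads swing forward as they close: fully open they stand 13 mm farther back than shut.
Start: joints at [1.245, 0.353, 1.633, -0, 1.155, -0.002], TCP at [198.856, 592.524, 231.281] pointing down, gripper open.
Joint ranges: [-2.63, 2.63], [-0.92, 2.1], [0.06, 2.66], [-1.3, 4.44], [0, 2.69], [-3.02, 3.02]. Speed limits (rad/s): [2.22, 2.22, 2.79, 3.14, 3.14, 3.14].

### API

Orientations are given as [roll, pitch, yaw] about the fixed x, y, z axes, in that order (R = Rz(yaw) Ry(pitch) Rx(roll)).
In Python, from rig import r gives the robot as it stands.
- The arm moves only by the tool play_rows, never from a script. Its argument "moves" is a list of rows, each a list of 3 entries, a list of its own where there are three numbers: the turn, a rotation vector about the tool's x, y, z in degrees, then the shift along the tool's x, y, z in mm, then the opening, from 0 (shut) to 1 (fully open). A call has 1 to 20 rows; each row is the pose to reach, as a shift and turn from the pose measured when the call began, along the tool's axes at that moment; what a row does not reach only later rows make up. A row lasts 1/10 s, in which the tool goes at most 50 mm and 8.59 degrees, less where a joint would pass 70% of its speed; a pose out of reach is approached as far as the arm can. A call with a gripper value outside its range is refused whole. The fingers move at their own pace and stop on an object; "newtons" is the grip in N (left out, the last holds). Time passes only in rows, so rows that repeat a pose let the fingers close. It gives the time, the measured TCP pose, the force and the opening at its end, in the units of the state.
- r.sense(): the state, without advancing time (a new reading comes with each control period).
- r.grab_frame(name): name is "side" or "top" or "wrist"; returns a dict with "color" (400x640x3 uint8, red, green, blue), "K" (3x3 intrinsics, pixels), "k1" (the pictures are not rectified: a ray, as slopes to the right and down, at radius r is drawn at 1 + k1 r^2 times it, then the intrinsics apply), "rvec" (rotation vector, rad) and "tvec" (3), from world to camera coordinates, as OpenCV has them; the wrist camera has in their place "T_tool_cam" (4x4, takes a point from camera to tool coordinates, whose origin is the TCP and whose axes are the flange's). Camera axes: x right, y down, z forward; pixel columns grow to the right and rows downward; lengths in mm; the calibration is good to about 2 mm. A picture is of the moment at which its call begins: read the wrist's pose just before it. There is no depth.
- r.sign_off(): hands the job in, once; it reports no verdict.
Trained networks look in a picture, given as the dict that the camera call returned (one of the last four; its "shot" number tells which), for a name from the list of things; names that differ only in an ending like _2 or _b are one class to them, and where a whole thing is asked for, a point or a joint stands for the part that bears it (a point fixed in the world has none). Each returns a list of dicts, best first, with "conf" (0 to 1); they miss things now and then, are a little off and sometimes report something else, mostly with a low value. They report only what shows in the picture. A call takes as long as a camera call.
- r.silhouettes(picture, name): "mask" (400x640 bool, what is visible of it) and "location" ([column, row] in pixels, amid what is visible of it).
The state is a dict: "clock": time; "qpos": joint angles; "qvel": joint speeds; "joint_efforts": joint torques, N m; "eef_pos": TCP position; "tcp_rot": TCP orientation; "contact_force": force on the tool from outside, world axes, zero at the start; "wrist_torque": the same for the moment, N m; "opening": opening from 0.0 (shut) to 1.0 (fully open).
Only numpy, scipy, OpenCV 4.12 (cv2) and the standard library are available. Lean on these libraries where they do the work, as an engineer would, in place of code of your own. Each camera call takes 0.05 s, during which the arm holds its last target.

### The job

Open the guard of the coil winder so that the wound coil can be reached: hold the red spring catch down with one fingertip while the other fingertip slides the bolt out of the guard's staple by its blue tab, all the way until the catch, let go, springs up and locks the bolt open. Then push the yellow guard back by its upright handle as far as it goes. Fingertips only: leave the loose coil on the deck and the other things round about where they are, and finish clear of the machine.

Things in the scene. Friction and masses are not known exactly. Their poses are not given: they have to be found in the camera images.
- winder: grey bench coil winder, fixed. Its axes: x from its front to its back, y to its left, z up; origin on the table top. Housing x -130 to 172, y -125 to 180 mm; deck 60 mm above the table. On the deck from front to back: red catch bar, steel bolt with blue tab, yellow guard in rails. Headstock at the left, x -5 to 105, y 125 to 175, 124 mm high. Positions below are in this frame
- catch_pad (a point): red ribbed press bar of the spring catch, 32 mm (x) by 76 mm (y); axes as the winder's. The point is the centre of its top face, 100 mm above the table when up, at x -85, y 30 mm; it sinks straight down when pressed
- catch (a joint): how far the catch is pressed down, m: 0 up, 0.011 bottom stop; the spring pushes back with 3 N at the top, 6.6 N at the bottom. Its tooth stands in a notch of the bolt and blocks it; from 0.0085 on the bolt is free. Once the bolt has moved, the tooth stays held under it; with the bolt fully drawn and the bar let go it springs up (to 0) into a second notch
- bolt_tab (a point): upright blue tab of the bolt, 32 mm wide (x), 5 mm thick (y), 40 mm high; axes as the winder's. The point is the middle of its top edge, 122 mm above the table, at x -38, y 30 mm when bolted (47 mm behind the red bar's middle). Beside it the flat bolt's top is 82 mm above the table, the tab's foot plate (on the -y side) 85; guide straps, 87 mm high, at y -34 to -24 and 70 to 80 mm
- bolt (a joint): how far the bolt is drawn, m: 0 bolted, 0.040 fully drawn against its stop. It is drawn towards the winder's -y (right, away from the guard's staple) and takes the tab along; friction about 1.5 N, no spring
- guard_handle (a point): upright yellow handle plate on the guard, 6 mm thick (x), 56 mm wide (y), 36 mm high; axes as the winder's. The point is the middle of its top edge, 120 mm above the table, at x 12, y 45 mm when the guard is shut; the guard's top is 84 mm above the table. Push on its front (-x) face
- guard (a joint): how far the guard is pushed back, m: 0 shut, 0.080 fully open against its stop. It slides towards the winder's +x; friction about 2 N, no spring. While the bolt is in the staple (steel strap at the guard's left front corner) it moves only 1 to 2 mm
- coil_1: finished copper coil on a white spool, 58 mm across and 22 mm high, standing loose on the front deck of the winder near its right corner; origin at the centre of its underside. A bystander
- woofer_1: black loudspeaker driver, 122 mm across, 66 mm high, on the table to the right; a bystander
- woofer_2: black loudspeaker driver of the same kind, also to the right; a bystander
- tweeter_2: small black driver with a silver dome, 76 mm across, 37 mm high, to the right of the winder; a bystander
- tape_masking: roll of masking tape, 100 mm across, 25 mm high, to the right of the winder; a bystander
- wax_tin: round tin with a black lid, 67 mm across, 64 mm high, to the left of the winder; a bystander
- cutters: cutting pliers with orange handles, 182 mm long, lying to the left of the winder; a bystander

How it is judged (in metres and radians):
On the way, in this order (a step that is already met when the one before it is completed fails the run):
1. the catch is held down while the bolt slides out of its first notch (value of joint catch above 0.0065 m and value of joint bolt between 0.003 and 0.037 m), for 0.05 s.
2. the bolt is fully drawn and the catch has sprung up and locked it open (value of joint bolt above 0.036 m and value of joint catch below 0.003 m), for 0.2 s.
At the end, for the whole second after the job is handed in: the bolt is drawn by at least 36 of its 40 mm, the catch is up again (within 3 mm) in the second notch, and the guard is pushed back by at least 74 of its 80 mm and at rest (all of step 2 and value of joint guard above 0.074 m and velocity of joint guard below 0.01 m/s); the robot touches nothing.
It fails at once if the loose coil on the deck is moved by more than 15 mm or lifted (distance of coil_1 from where it was at the start of the episode above 0.015 m).
It fails at once if another bystander is moved by more than 20 mm or lifted (distance of any of woofer_1, woofer_2, tweeter_2, tape_masking, wax_tin, cutters from where it was at the start of the episode above 0.02 m).
It also fails if it takes over 61 s, if anything falls off the work surface, if the arm or the gripper's body presses on something with over 40 N, if the wrist force passes 120 N, or if a joint passes its speed limit or range.

## Working session

There is one attempt and no reset: what is moved stays moved. The work goes in short steps, Python scripts to look and compute and a tool call to move; the robot and the scene stay as the last step left them, time stands still between calls to the robot, and variables do not carry over. Pictures are saved under pics/ and viewed, and the job is handed in when it is done.

Besides the shell and the picture viewer there is one more tool, called as name([rows], argument=value, ...), one row to a line, values as JSON. play_rows: Moves the arm, as the interface text tells. Its arguments: {"type":"object","properties":{"moves":{"type":"array"},"newtons":{"type":"number"}},"required":["moves"]}

```bash
ls; mkdir -p pics
python3 - <<'E'
from rig import r
import cv2
s=r.sense()
for k,v in s.items(): print(k,v)
for n in ("side","top","wrist"):
    p=r.grab_frame(n); cv2.imwrite(f"pics/{n}0.png",p["color"][:,:,::-1])
    print(n,{k:v for k,v in p.items() if k!="color"})
    for t in ("catch_pad","bolt_tab","guard_handle"):
        for d in r.silhouettes(p,t)[:2]: print(t,d["conf"],d["location"],d["mask"].sum())
E
```

```text
pics
clock 0.0
qpos [ 1.24459400e+00  3.53661952e-01  1.63414068e+00  2.16866564e-05
  1.15518031e+00 -2.39201436e-03]
qvel [-0.00058826  0.00091853  0.00068459 -0.00090682 -0.00014218  0.00010649]
joint_efforts [ 1.48369359e-04 -6.05254984e+01 -3.42081606e+01  4.15534828e-05
  9.10969247e-03 -1.49040511e-05]
eef_pos [198.70008487 592.07326295 230.55025253]
tcp_rot [-3.14020242e+00 -2.31537471e-05  2.81777355e+00]
contact_force [0.32293681 0.02180933 1.11666451]
wrist_torque [-0.01406583  0.06104744  0.02273718]
opening 1.0030138742798136
side {'K': array([[434.13075472,   0.        , 319.26997978],
       [  0.        , 434.13075472, 201.1369745 ],
       [  0.        ,   0.        ,   1.        ]]), 'k1': 0.023438473945898118, 'rvec': array([ 0.64036947, -2.32110218,  1.49050539]), 'tvec': array([ 460.25991503,  187.90348549, 1506.47509701]), 'shot': 1}
guard_handle 0.63 [287.1, 212.2] 154
top {'K': array([[513.44200699,   0.        , 330.08552626],
       [  0.        , 513.44200699, 199.76187757],
       [  0.        ,   0.        ,   1.        ]]), 'k1': -0.02765396499257165, 'rvec': array([ 2.17477829, -2.15509671,  0.13927328]), 'tvec': array([ -11.73987308,  549.76349355, 1649.53466745]), 'shot': 2}
catch_pad 0.66 [283.9, 221.5] 238
bolt_tab 0.54 [289.7, 210.7] 209
guard_handle 0.66 [299.4, 190.3] 2142
guard_handle 0.19 [315.0, 235.4] 256
wrist {'K': array([[294.93901954,   0.        , 321.17476854],
       [  0.        , 294.93901954, 202.41243283],
       [  0.        ,   0.        ,   1.        ]]), 'k1': -0.014408252179108074, 'T_tool_cam': array([[ 9.07863957e-04, -9.50757616e-01, -3.09934076e-01,
         8.09148038e+01],
       [ 9.99999313e-01,  6.33459101e-04,  9.86007325e-04,
         1.98638114e-01],
       [-7.41123412e-04, -3.09934758e-01,  9.50757538e-01,
        -1.42530329e+02],
       [ 0.00000000e+00,  0.00000000e+00,  0.00000000e+00,
         1.00000000e+00]]), 'shot': 3}
```

View pics/side0.png

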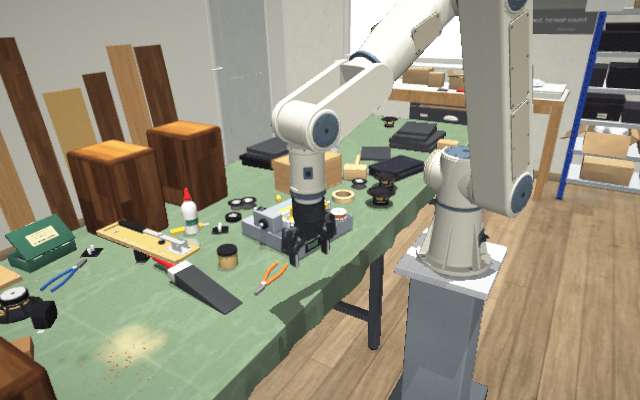

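View pics/top0.png

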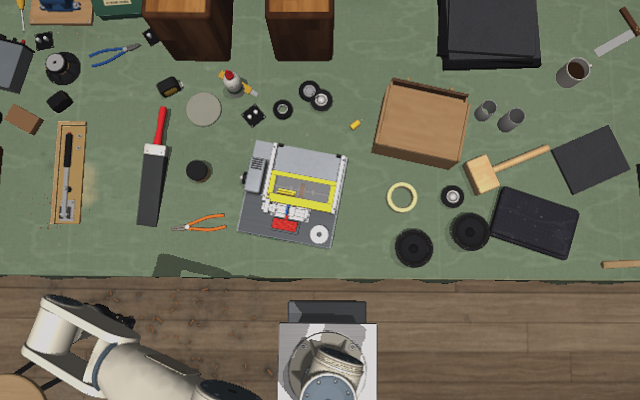

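View pics/wrist0.png

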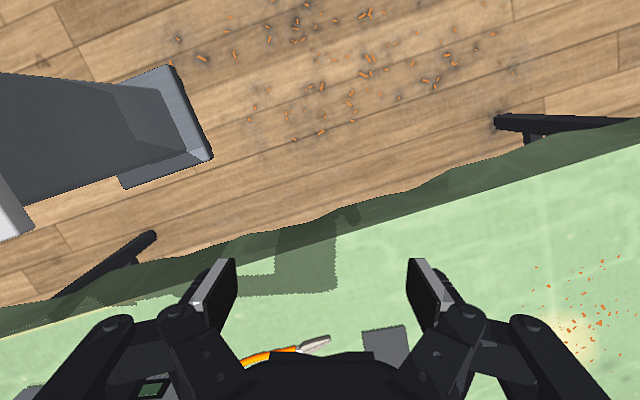

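```bash
python3 - <<'E'
import cv2
a=cv2.imread("pics/top0.png")[120:270,220:370]
cv2.imwrite("pics/topz.png",cv2.resize(a,None,fx=4,fy=4,interpolation=cv2.INTER_CUBIC))
E
cat > h.py <<'E'
import numpy as np, cv2
def ray(p,uv,s=None):
    K=p["K"];d=np.array([(uv[0]-K[0,2])/K[0,0],(uv[1]-K[1,2])/K[1,1]])
    q=d.copy()
    for _ in range(10): q=d/(1+p["k1"]*(q@q))
    v=np.array([*q,1.])
    if "rvec" in p:
        R=cv2.Rodrigues(p["rvec"])[0]; return -R.T@p["tvec"],R.T@v
    T=tool(s)@p["T_tool_cam"]; return T[:3,3],T[:3,:3]@v
def tool(s):
    a,b,c=s["tcp_rot"];T=np.eye(4)
    Rx=cv2.Rodrigues(np.array([a,0,0]))[0];Ry=cv2.Rodrigues(np.array([0,b,0]))[0];Rz=cv2.Rodrigues(np.array([0,0,c]))[0]
    T[:3,:3]=Rz@Ry@Rx;T[:3,3]=s["eef_pos"];return T
def proj(p,P,s=None):
    P=np.atleast_2d(P)
    if "rvec" in p: c=P@cv2.Rodrigues(p["rvec"])[0].T+p["tvec"]
    else:
        T=np.linalg.inv(tool(s)@p["T_tool_cam"]);c=P@T[:3,:3].T+T[:3,3]
    d=c[:,:2]/c[:,2:];d=d*(1+p["k1"]*(d**2).sum(1,keepdims=True))
    return d*[p["K"][0,0],p["K"][1,1]]+p["K"][:2,2]
def onz(p,uv,z,s=None):
    o,v=ray(p,uv,s);return o+v*(z-o[2])/v[2]
def W(pose,P):
    x,y,a=pose;P=np.atleast_2d(np.array(P,float));c,s=np.cos(a),np.sin(a)
    return np.c_[x+c*P[:,0]-s*P[:,1],y+s*P[:,0]+c*P[:,1],P[:,2]]
E
```

```text
(no output)
```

View pics/topz.png

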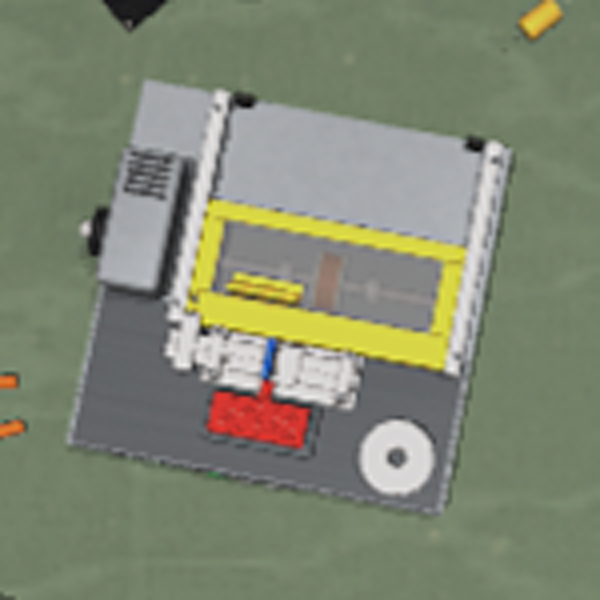

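The top view shows the winder clearly: deck corners in the 4x crop at (68,443), (440,513), (145,82) and (512,150), red bar at (258,418), tab at (269,358). I'll fit its pose from these.

Run:
```python
from rig import r
from h import *
from scipy.optimize import least_squares
p=r.grab_frame("top")
M=np.array([[-130,180,60],[-130,-125,60],[172,180,60],[172,-125,60],[-85,30,100],[-38,30,122]])
uv=np.array([[68,443],[440,513],[145,82],[512,150],[258,418],[270,348]])/4.+[220-.375,120-.375]
f=lambda q:(proj(p,W(q,M))-uv).ravel()
s=least_squares(f,[500,0,0],x_scale=[100,100,1],loss='soft_l1')
print(s.x,np.degrees(s.x[2]),f(s.x).reshape(-1,2).round(2))
print(W(s.x,[[-85,30,100],[-38,30,122],[12,45,120]]))
```

```text
[ 5.41669076e+02  9.15966835e+01 -1.80574708e-01] -10.346168637078751 [[-0.16 -0.31]
 [ 0.53  0.25]
 [-0.05 -0.85]
 [-0.05 -0.44]
 [ 0.15  0.11]
 [-0.39  2.2 ]]
[[463.43897024 136.37447484 100.        ]
 [509.67478035 127.93351142 122.        ]
 [561.55573688 133.70987271 120.        ]]
```

```bash
cat > goal.py <<'E'
from rig import r
from h import *
from scipy.spatial.transform import Rotation as Ro
def delta(pose,P,yaw=np.pi/2):
    """P winder-frame TCP goal; prints row"""
    s=r.sense();T=tool(s);g=W(pose,[P])[0]
    R=Ro.from_euler('xyz',[np.pi,0,pose[2]+yaw]).as_matrix()
    print("t",s["clock"],"turn",np.degrees(Ro.from_matrix(T[:3,:3].T@R).as_rotvec()).round(2),"shift",(T[:3,:3].T@(g-T[:3,3])).round(1),"goal",g.round(1),"F",s["contact_force"].round(2),"open",s["opening"])
def inw(pose):
    T=tool(r.sense());d=T[:3,3]-[pose[0],pose[1],0];c,s=np.cos(pose[2]),np.sin(pose[2])
    print("tcp in winder",np.array([c*d[0]+s*d[1],-s*d[0]+c*d[1],d[2]]).round(2))
E
python3 - <<'E'
from goal import *
delta([541.7,91.6,-.1806],[-61.5,55,250])
E
```

```text
t 0.65 turn [-0.    0.   81.79] shift [-415.7 -320.1  -18.7] goal [491.1 156.8 250. ] F [-0.08  0.06  0.67] open 1.0019429191650162
```

play_rows([
  [[0, 0, 8], [-40, -30, -19], 0.4],
  [[0, 0, 16], [-80, -60, -19], 0.4],
  [[0, 0, 24], [-120, -90, -19], 0.4],
  [[0, 0, 32], [-160, -120, -19], 0.4],
  [[0, 0, 40], [-200, -150, -19], 0.4],
  [[0, 0, 48], [-240, -185, -19], 0.4],
  [[0, 0, 56], [-280, -215, -19], 0.4],
  [[0, 0, 64], [-320, -245, -19], 0.4],
  [[0, 0, 72], [-360, -277, -19], 0.4],
  [[0, 0, 80], [-395, -305, -19], 0.4],
  [[0, 0, 81.8], [-415.7, -320, -19], 0.4],
  [[0, 0, 81.8], [-415.7, -320, -19], 0.4],
  [[0, 0, 81.8], [-415.7, -320, -19], 0.4],
])

```text
clock: 1.95
eef_pos: [491.2, 156.6, 250.2]
tcp_rot: [-3.141, -0.0, 1.389]
contact_force: [-0.6, 0.9, 0.0]
opening: 0.402
```

Run:
```python
from goal import *
s=r.sense();p=r.grab_frame("wrist")
im=p["color"][:,:,::-1].copy()
for t in ("catch_pad","bolt_tab","guard_handle"):
    for d in r.silhouettes(p,t)[:2]: print(t,d["conf"],d["location"],d["mask"].sum())
cv2.imwrite("pics/w1.png",im)
q=[541.7,91.6,-.1806]
M=[[x,y,100] for x in(-101,-69) for y in(-8,68)]+[[x,y,122] for x in(-54,-22) for y in(27.5,32.5)]+[[x,y,120] for x in (9,15) for y in (17,73)]
for P,u in zip(M,proj(p,W(q,M),s)): print(P,u.round(1)); cv2.circle(im,tuple(int(round(v)) for v in u),3,(255,0,255),1)
cv2.imwrite("pics/w1m.png",im)
```

```text
catch_pad 0.75 [296.7, 205.3] 2264
bolt_tab 0.76 [340.7, 201.6] 2107
guard_handle 0.97 [404.7, 201.2] 13556
guard_handle 0.17 [343.4, 203.5] 2178
[-101, -8, 100] [286.2 243.7]
[-101, 68, 100] [283.4 175.7]
[-69, -8, 100] [315.5 243.7]
[-69, 68, 100] [315.  175.7]
[-54, 27.5, 122] [330.  220.9]
[-54, 32.5, 122] [330.1 216.2]
[-22, 27.5, 122] [362.5 220.9]
[-22, 32.5, 122] [362.7 216.2]
[9, 17, 120] [392.6 229.9]
[9, 73, 120] [397.  175.3]
[15, 17, 120] [398.6 229.9]
[15, 73, 120] [403.4 175.3]
```

View pics/w1m.png

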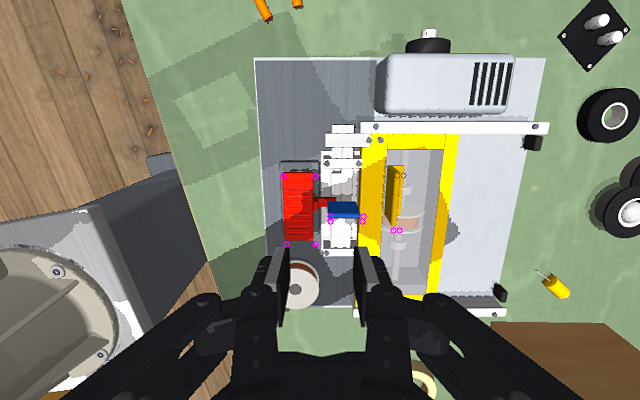

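Run:
```python
import cv2
a=cv2.imread("pics/w1.png")[150:290,250:420]
cv2.imwrite("pics/w1z.png",cv2.resize(a,None,fx=4,fy=4,interpolation=cv2.INTER_CUBIC))
```

```text
(no output)
```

View pics/w1z.png

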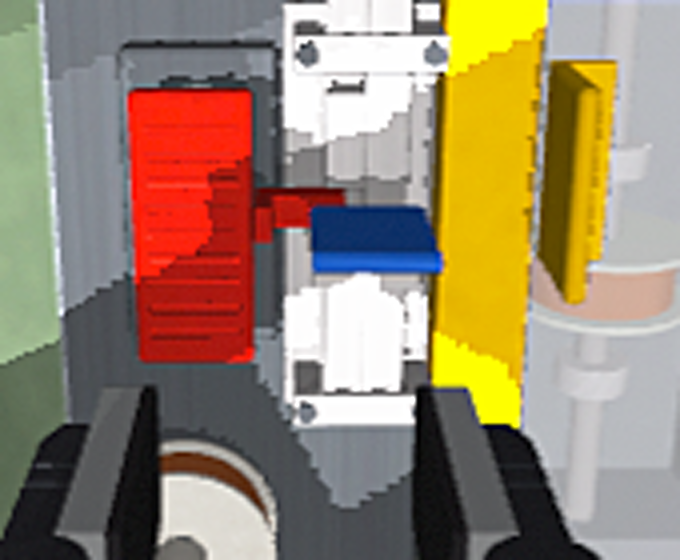

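Run:
```python
from goal import *
from scipy.optimize import least_squares
p=r.grab_frame("wrist");s=r.sense()
M=np.array([[-101,-8,100],[-69,-8,100],[-54,27.5,122],[-54,32.5,122],[-22,27.5,122],[-22,32.5,122],[15,17,120],[15,73,120]])
uv=np.array([[140,362],[253,361],[312,272],[312,253],[441,272],[439,251],[584,300],[615,62]])/4.+[250-.375,150-.375]
f=lambda q:(proj(p,W(q,M),s)-uv).ravel()
q=least_squares(f,[541.7,91.6,-.18],x_scale=[100,100,1],loss='soft_l1').x
print(q,f(q).reshape(-1,2).round(2))
```

```text
[ 5.39954479e+02  9.81237268e+01 -1.66773789e-01] [[-0.54  0.49]
 [ 0.54  0.46]
 [-0.21 -0.69]
 [-0.23 -0.73]
 [ 0.15 -1.02]
 [ 0.8  -0.57]
 [ 0.86  0.72]
 [-2.85  5.03]]
```

Run:
```python
from goal import *
from scipy.optimize import least_squares
p=r.grab_frame("wrist");s=r.sense()
M=np.array([[-101,-8,100],[-69,-8,100],[-54,27.5,122],[-54,32.5,122],[-22,27.5,122],[-22,32.5,122],[15,17,120],[-130,180,60],[172,180,60]])
uv=np.array([[140,362],[253,361],[312,272],[312,253],[441,272],[439,251],[584,300]])/4.+[250-.375,150-.375]
uv=np.r_[uv,[[254.5,58.],[546,58]]]
f=lambda q:(proj(p,W(q,M),s)-uv).ravel()
q=least_squares(f,[541.7,91.6,-.18],x_scale=[100,100,1],loss='soft_l1').x
print(q,f(q).reshape(-1,2).round(2))
delta(q,[-61.5,55,130])
for z in(0,-13,-4):print(proj(p,[(tool(s)@[x,y,z,1])[:3] for x in(-11,11) for y in(-17,17)],s).round(0).tolist())
```

```text
[ 5.39588819e+02  9.70054529e+01 -1.79001590e-01] [[-0.86  0.37]
 [ 0.22  0.66]
 [-0.13 -0.29]
 [-0.09 -0.33]
 [ 0.19 -0.26]
 [ 0.9   0.21]
 [ 0.7   1.87]
 [-1.15 -1.38]
 [-0.09  0.03]]
t 2.25 turn [-0.   -0.01  0.  ] shift [  3.9  -2.5 120.3] goal [488.9 162.1 130. ] F [-0.39  0.01  0.16] open 0.4008163058565686
[[293.0, 279.0], [354.0, 279.0], [291.0, 243.0], [355.0, 243.0]]
[[290.0, 293.0], [356.0, 293.0], [289.0, 254.0], [358.0, 255.0]]
[[292.0, 283.0], [355.0, 283.0], [291.0, 246.0], [356.0, 246.0]]
```

play_rows([
  [[0, 0, 0], [1, -2.5, 35], 0.4],
  [[0, 0, 0], [2, -2.5, 70], 0.4],
  [[0, 0, 0], [2, -2.5, 100], 0.4],
  [[0, 0, 0], [2, -2.5, 125], 0.4],
  [[0, 0, 0], [2, -2.5, 140], 0.4],
  [[0, 0, 0], [2, -2.5, 140], 0.4],
  [[0, 0, 0], [2, -2.5, 140], 0.4],
])

```text
clock: 2.95
eef_pos: [488.5, 160.7, 110.6]
tcp_rot: [-3.141, -0.0, 1.393]
contact_force: [-0.2, -0.5, 0.8]
opening: 0.399
```

Run:
```python
from goal import *
q=[539.6,97,-.179]
s=r.sense();p=r.grab_frame("wrist");inw(q);delta(q,[-61.5,52,95])
im=p["color"][:,:,::-1].copy()
M=[[x,y,100] for x in(-101,-69) for y in(-8,68)]+[[x,y,122] for x in(-54,-22) for y in(27.5,32.5)]+[[x,y,120] for x in (9,15) for y in (17,73)]
im=cv2.resize(im[130:400,160:480],None,fx=2.4,fy=2.2,interpolation=cv2.INTER_CUBIC)
for u in proj(p,W(q,M),s): cv2.circle(im,(int((u[0]-160)*2.4),int((u[1]-130)*2.2)),3,(255,0,255),1)
cv2.imwrite("pics/w2.png",im)
```

```text
tcp in winder [-61.14  53.66 111.14]
t 3.0 turn [ 0.05 -0.03  0.04] shift [-1.7 -0.4 16.1] goal [488.3 159.1  95. ] F [ 0.78 -0.07  0.25] open 0.40446646834819144
```

View pics/w2.png

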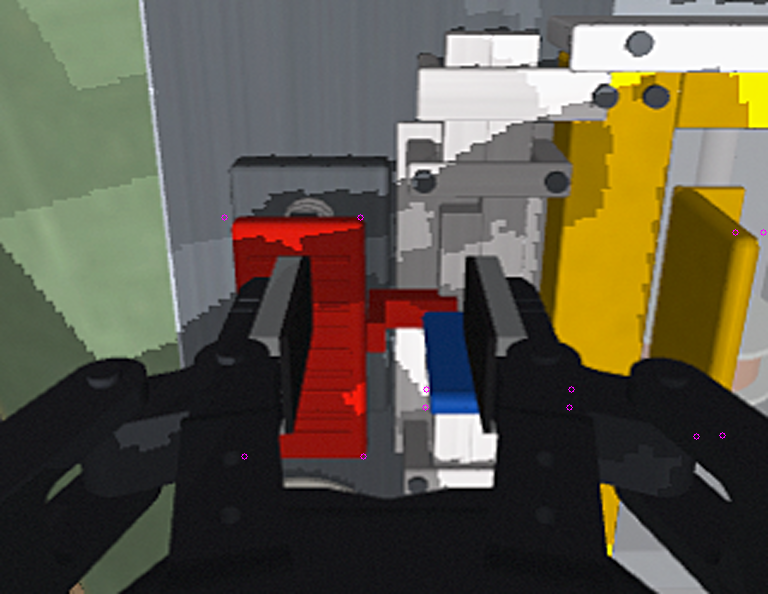

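The overlay agrees with the picture: the left finger is over the red bar (col 280, bar 235–365). The right finger is behind the blue tab on its +y side (col 495). Descending.

play_rows([
  [[0, 0, 0], [0, 0.5, 5], 0.4],
  [[0, 0, 0], [0, 0.5, 10], 0.4],
  [[0, 0, 0], [0, 0.5, 14], 0.4],
  [[0, 0, 0], [0, 0.5, 14], 0.4],
  [[0, 0, 0], [0, 0.5, 14], 0.4],
])

```text
clock: 3.5
eef_pos: [489.9, 160.8, 97.4]
tcp_rot: [3.14, -0.001, 1.392]
contact_force: [0.4, 0.7, 2.0]
opening: 0.396
```

play_rows([
  [[0, 0, 0], [0, 0, 1], 0.4],
  [[0, 0, 0], [0, 0, 2], 0.4],
  [[0, 0, 0], [0, 0, 3], 0.4],
  [[0, 0, 0], [0, 0, 3], 0.4],
  [[0, 0, 0], [0, 0, 3], 0.4],
])

```text
clock: 4.0
eef_pos: [489.9, 160.8, 94.4]
tcp_rot: [3.14, -0.001, 1.392]
contact_force: [0.3, 0.7, 4.6]
opening: 0.402
```

play_rows([
  [[0, 0, 0], [0, 0, 1.5], 0.4],
  [[0, 0, 0], [0, 0, 3], 0.4],
  [[0, 0, 0], [0, 0, 5], 0.4],
  [[0, 0, 0], [0, 0, 5], 0.4],
  [[0, 0, 0], [0, 0, 5], 0.4],
])

```text
clock: 4.5
eef_pos: [489.9, 160.8, 89.4]
tcp_rot: [3.14, -0.001, 1.392]
contact_force: [-1.5, 0.6, 5.4]
opening: 0.402
```

play_rows([
  [[0, 0, 0], [0, 0, 1], 0.4],
  [[0, 0, 0], [0, 0, 2], 0.4],
  [[0, 0, 0], [0, 0, 2], 0.4],
  [[0, 0, 0], [0, 0, 2], 0.4],
])

```text
clock: 4.9
eef_pos: [489.9, 160.9, 88.0]
tcp_rot: [3.14, -0.001, 1.392]
contact_force: [-3.0, 1.1, 13.0]
opening: 0.4
```

play_rows([
  [[0, 0, 0], [0, 0, 1], 0.4],
  [[0, 0, 0], [0, 0, 1], 0.4],
  [[0, 0, 0], [0, 0, 1], 0.4],
])

```text
clock: 5.2
eef_pos: [489.9, 161.0, 87.8]
tcp_rot: [3.14, -0.001, 1.392]
contact_force: [-3.9, -0.3, 17.4]
opening: 0.395
```

play_rows([
  [[0, 0, 0], [-3, 0, 1], 0.4],
  [[0, 0, 0], [-6, 0, 1], 0.4],
  [[0, 0, 0], [-9, 0, 1], 0.4],
  [[0, 0, 0], [-12, 0, 1], 0.4],
  [[0, 0, 0], [-15, 0, 1], 0.4],
  [[0, 0, 0], [-18, 0, 1], 0.4],
  [[0, 0, 0], [-20, 0, 1], 0.4],
  [[0, 0, 0], [-20, 0, 1], 0.4],
])

```text
clock: 6.0
eef_pos: [488.6, 142.8, 88.1]
tcp_rot: [3.136, -0.005, 1.391]
contact_force: [2.1, 7.8, 11.2]
opening: 0.396
```

```bash
cat > look.py <<'E'
import sys
from goal import *
q=[539.6,97,-.179]
s=r.sense();p=r.grab_frame("wrist");inw(q);delta(q,[-61.5,3,88])
im=p["color"][:,:,::-1]
im=cv2.resize(im[130:400,160:480],None,fx=2.4,fy=2.2,interpolation=cv2.INTER_CUBIC)
cv2.imwrite(f"pics/{sys.argv[1]}.png",im)
E
python3 look.py w3
```

```text
tcp in winder [-58.32  36.05  88.09]
t 6.05 turn [ 0.3  -0.28 -0.03] shift [-33.1  -3.2  -0.1] goal [479.6 110.9  88. ] F [ 1.73  7.38 11.86] open 0.4016867809618997
```

View pics/w3.png

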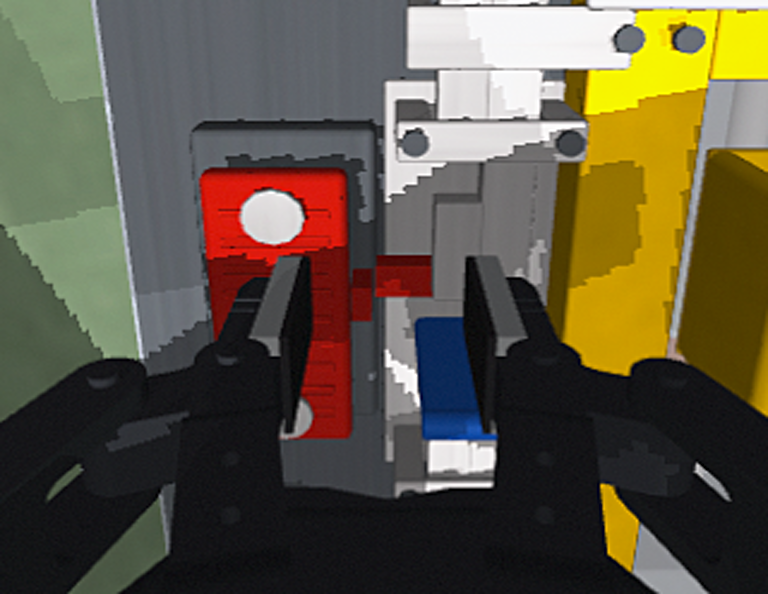

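The tab (row 318–440) has moved away from the red tooth and the bar is down (heads showing through its holes), so the bolt is sliding. Continuing.

play_rows([
  [[0, 0, 0], [-4, -0.5, 1], 0.4],
  [[0, 0, 0], [-7, -1, 1], 0.4],
  [[0, 0, 0], [-10, -1, 1], 0.4],
  [[0, 0, 0], [-13, -1, 1], 0.4],
  [[0, 0, 0], [-16, -1, 1], 0.4],
  [[0, 0, 0], [-19, -1, 1], 0.4],
  [[0, 0, 0], [-22, -1, 1], 0.4],
  [[0, 0, 0], [-25, -1, 1], 0.4],
  [[0, 0, 0], [-28, -1, 1], 0.4],
  [[0, 0, 0], [-28, -1, 1], 0.4],
])

```text
clock: 7.05
eef_pos: [484.7, 116.9, 88.2]
tcp_rot: [3.133, -0.008, 1.39]
contact_force: [1.1, 7.7, 12.4]
opening: 0.4
```

```bash
python3 look.py w4
```

```text
tcp in winder [-57.56   9.78  88.15]
t 7.1 turn [ 0.5  -0.48 -0.11] shift [-6.8 -3.9  0.1] goal [479.6 110.9  88. ] F [ 0.6   8.07 13.12] open 0.398054431761332
```

View pics/w4.png

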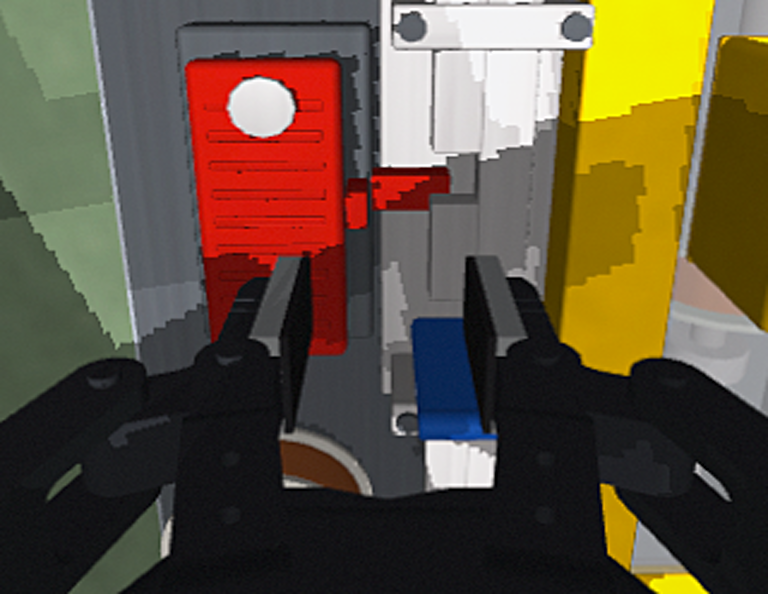

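play_rows([
  [[0, 0, 0], [-3, -0.5, 0.8], 0.4],
  [[0, 0, 0], [-5, -0.5, 0.8], 0.4],
  [[0, 0, 0], [-7, -0.5, 0.8], 0.4],
  [[0, 0, 0], [-7, -0.5, 0.8], 0.4],
])

```text
clock: 7.5
eef_pos: [484.5, 111.4, 88.3]
tcp_rot: [3.13, -0.011, 1.389]
contact_force: [1.4, 8.6, 10.7]
opening: 0.399
```

play_rows([
  [[0, 0, 0], [-1.5, 0, 0.8], 0.4],
  [[0, 0, 0], [-3, 0, 0.8], 0.4],
  [[0, 0, 0], [-3, 0, 0.8], 0.4],
])

```text
clock: 7.8
eef_pos: [484.8, 109.9, 88.3]
tcp_rot: [3.129, -0.014, 1.388]
contact_force: [-2.6, 8.8, 12.4]
opening: 0.401
```

play_rows([
  [[0, 0, 0], [-1.5, 0, 0.8], 0.4],
  [[0, 0, 0], [-3, 0, 0.8], 0.4],
  [[0, 0, 0], [-3, 0, 0.8], 0.4],
])

```text
clock: 8.1
eef_pos: [485.0, 108.7, 88.3]
tcp_rot: [3.128, -0.017, 1.386]
contact_force: [-3.2, 12.3, 13.3]
opening: 0.395
```

```bash
python3 look.py w5
```

```text
tcp in winder [-55.84   1.84  88.28]
t 8.15 turn [ 0.79 -0.99 -0.31] shift [ 1.1 -5.7  0.2] goal [479.6 110.9  88. ] F [-2.42 12.98 13.8 ] open 0.401023388802427
```

View pics/w5.png

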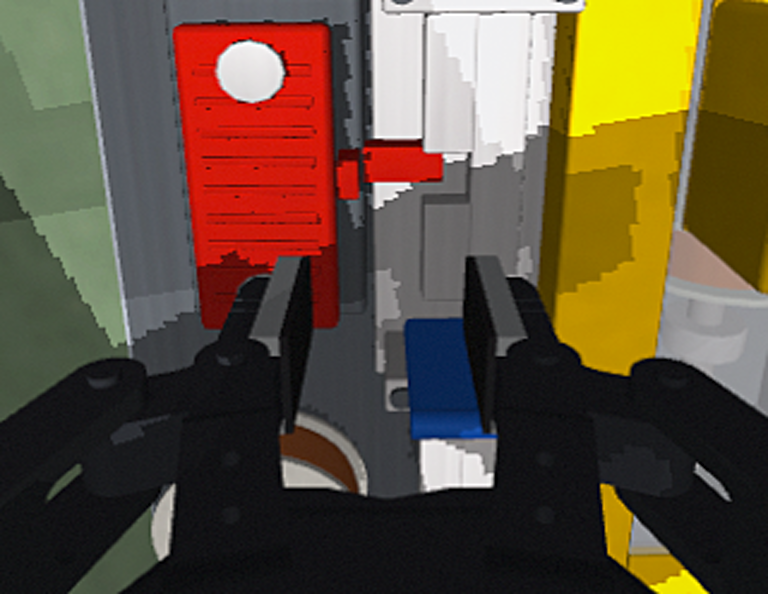

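play_rows([
  [[0, 0, 0], [-2, 0, 0.8], 0.4],
  [[0, 0, 0], [-3.5, 0, 0.8], 0.4],
  [[0, 0, 0], [-3.5, 0, 0.8], 0.4],
])

```text
clock: 8.45
eef_pos: [485.1, 108.6, 88.3]
tcp_rot: [3.127, -0.023, 1.385]
contact_force: [-4.5, 24.6, 12.5]
opening: 0.397
```

Hard stop reached (25 N, no movement). Now I'll let the catch up while keeping a light push on the tab.

play_rows([
  [[0, 0, 0], [-1.5, 0, -1], 0.4],
  [[0, 0, 0], [-1.5, 0, -4], 0.4],
  [[0, 0, 0], [-1.5, 0, -8], 0.4],
  [[0, 0, 0], [-1, 0, -13], 0.4],
  [[0, 0, 0], [-1, 0, -13], 0.4],
  [[0, 0, 0], [-1, 0, -13], 0.4],
])

```text
clock: 9.05
eef_pos: [484.8, 108.6, 101.3]
tcp_rot: [3.127, -0.025, 1.385]
contact_force: [-0.7, 10.3, 4.0]
opening: 0.399
```

```bash
python3 look.py w6
```

```text
tcp in winder [-55.98   1.7  101.29]
t 9.1 turn [ 0.83 -1.42 -0.43] shift [ 0.9 -5.7 13.2] goal [479.6 110.9  88. ] F [-0.94 11.19  3.01] open 0.4006936634134444
```

View pics/w6.png

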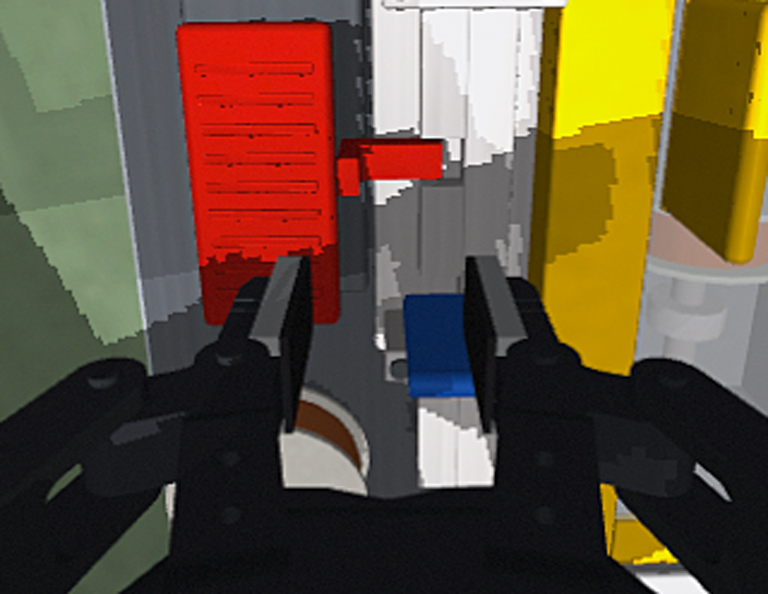

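The bar has risen (the guide heads are hidden again) and the tooth sits in the second notch. Next I back off the tab, rise, and check.

play_rows([
  [[0, 0, 0], [4, 0, 0], 0.4],
  [[0, 0, 0], [5, 0, -20], 0.4],
  [[0, 0, 0], [15, 0, -60], 0.4],
  [[1, -1.5, 0], [40, 0, -100], 0.0],
  [[1, -1.5, 0], [45, 0, -130], 0.0],
  [[1, -1.5, 0], [45, 0, -140], 0.0],
  [[1, -1.5, 0], [45, 0, -140], 0.0],
  [[1, -1.5, 0], [45, 0, -140], 0.0],
])

```text
clock: 9.9
eef_pos: [489.6, 149.2, 240.9]
tcp_rot: [-3.137, 0.003, 1.384]
contact_force: [0.3, -0.7, -1.0]
opening: -0.002
```

Run:
```python
from goal import *
q=[539.6,97,-.179]
s=r.sense();p=r.grab_frame("wrist");inw(q);delta(q,[-10,42,110]);print(s["opening"])
im=p["color"][:,:,::-1]
im=cv2.resize(im[120:290,200:440],None,fx=3.2,fy=3.2,interpolation=cv2.INTER_CUBIC)
M=[[x,y,100] for x in(-101,-69) for y in(-8,68)]+[[x,y-40,122] for x in(-54,-22) for y in(27.5,32.5)]+[[x,y,120] for x in (9,15) for y in (17,73)]
for u in proj(p,W(q,M),s): cv2.circle(im,(int((u[0]-200)*3.2),int((u[1]-120)*3.2)),3,(255,0,255),1)
cv2.imwrite("pics/w7.png",im)
```

```text
tcp in winder [-58.66  42.35 240.53]
t 9.95 turn [-0.32  0.16 -0.45] shift [  0.4  49.4 130.3] goal [537.2 140.1 110. ] F [ 0.25 -0.32 -0.02] open -0.0022687850797476726
-0.00178881990472355
```

View pics/w7.png

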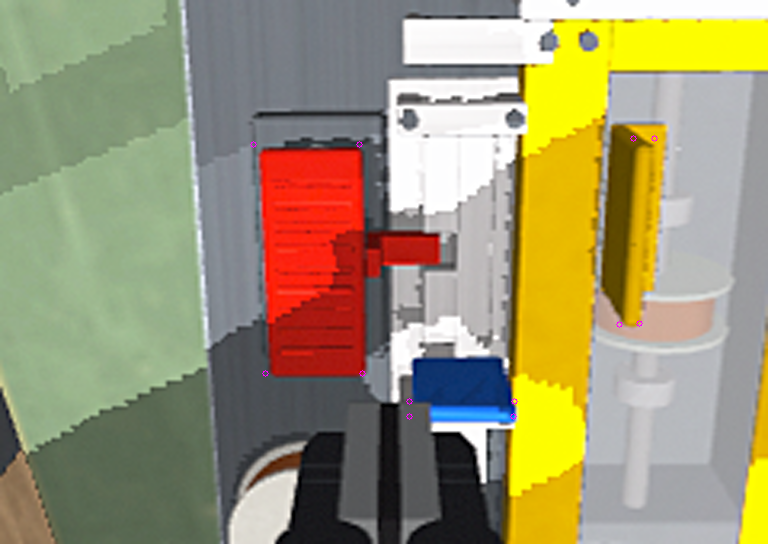

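The tab top is on the predicted fully drawn mark (rows 400–420) and the bar top matches its up position. Next is the guard.

play_rows([
  [[0, 0, -0.4], [0, 20, 30], 0],
  [[0, 0, -0.4], [0, 43, 70], 0],
  [[0, 0, -0.4], [0, 43, 105], 0],
  [[0, 0, -0.4], [0, 43, 130], 0],
  [[0, 0, -0.4], [0, 43, 142], 0],
  [[0, 0, -0.4], [0, 43, 142], 0],
  [[0, 0, -0.4], [0, 43, 142], 0],
])

```text
clock: 10.65
eef_pos: [530.9, 140.7, 98.5]
tcp_rot: [-3.136, 0.003, 1.391]
contact_force: [-0.9, 0.3, 0.9]
opening: -0.005
```

```bash
python3 look.py w8
```

```text
tcp in winder [-15.85  41.82  99.21]
t 10.7 turn [-0.25  0.13 -0.05] shift [-38.8 -45.6  11.5] goal [479.6 110.9  88. ] F [ 0.79 -0.24  0.62] open -0.002953935084418149
```

View pics/w8.png

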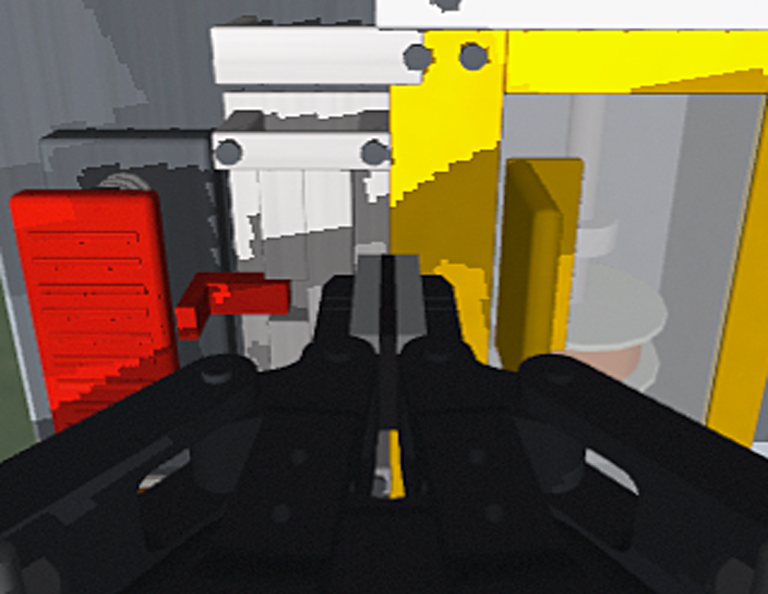

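The fingers are in front of the handle (tip col 388, handle face col 505) with clear space between. Pushing back.

play_rows([
  [[0, 0, 0], [0, 4, 0], 0],
  [[0, 0, 0], [0, 8, 0], 0],
  [[0, 0, 0], [0, 12, 0], 0],
  [[0, 0, 0], [0, 16, 0], 0],
  [[0, 0, 0], [0, 20, 0], 0],
  [[0, 0, 0], [0, 25, 0], 0],
  [[0, 0, 0], [0, 30, 0], 0],
  [[0, 0, 0], [0, 35, 0], 0],
  [[0, 0, 0], [0, 40, 0], 0],
  [[0, 0, 0], [0, 45, 0], 0],
  [[0, 0, 0], [0, 50, 0], 0],
  [[0, 0, 0], [0, 55, 0], 0],
  [[0, 0, 0], [0, 60, 0], 0],
  [[0, 0, 0], [0, 64, 0], 0],
  [[0, 0, 0], [0, 68, 0], 0],
  [[0, 0, 0], [0, 72, 0], 0],
  [[0, 0, 0], [0, 76, 0], 0],
  [[0, 0, 0], [0, 80, 0], 0],
  [[0, 0, 0], [0, 82, 0], 0],
  [[0, 0, 0], [0, 82, 0], 0],
])

```text
clock: 12.7
eef_pos: [612.6, 126.2, 98.8]
tcp_rot: [-3.138, 0.002, 1.391]
contact_force: [0.4, 0.6, -0.2]
opening: 0.0
```

play_rows([
  [[0, 0, 0], [0, 2, 0], 0],
  [[0, 0, 0], [0, 4, 0], 0],
  [[0, 0, 0], [0, 6, 0], 0],
  [[0, 0, 0], [0, 6, 0], 0],
])

```text
clock: 13.1
eef_pos: [618.9, 125.1, 98.8]
tcp_rot: [-3.138, 0.002, 1.391]
contact_force: [0.3, 0.8, -0.8]
opening: -0.004
```

```bash
python3 look.py w9
```

```text
tcp in winder [73.   41.75 98.76]
t 13.15 turn [-0.18  0.12 -0.06] shift [ -38.9 -134.4   11.3] goal [479.6 110.9  88. ] F [-0.11 -0.1  -0.04] open 0.0018855112001500154
```

View pics/w9.png

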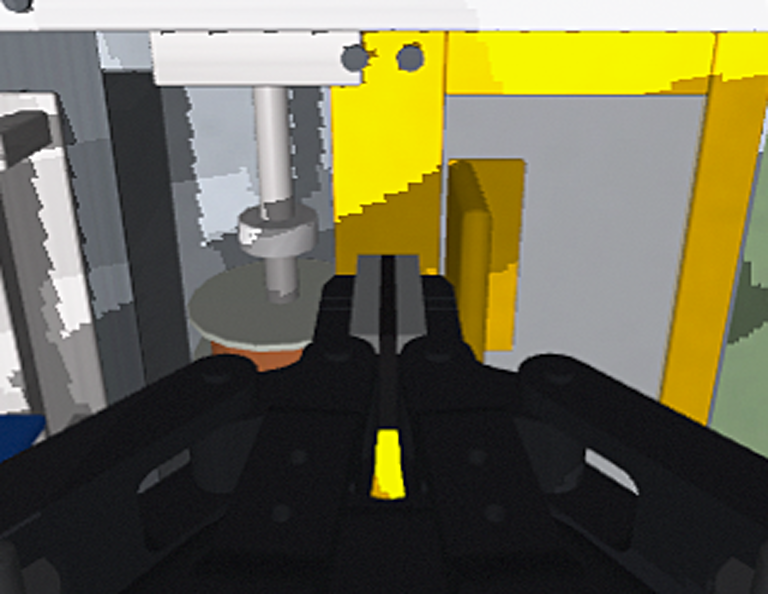

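The guard and handle (col 450–490) have gone back with the finger. No stop force yet, so I continue.

play_rows([
  [[0, 0, 0], [0, 2, 0], 0],
  [[0, 0, 0], [0, 4, 0], 0],
  [[0, 0, 0], [0, 5, 0], 0],
  [[0, 0, 0], [0, 5, 0], 0],
])

```text
clock: 13.55
eef_pos: [623.0, 124.3, 98.7]
tcp_rot: [-3.137, 0.002, 1.391]
contact_force: [-5.1, 1.7, 3.1]
opening: 0.0
```

play_rows([
  [[0, 0, 0], [0, 2, 0], 0],
  [[0, 0, 0], [0, 4, 0], 0],
  [[0, 0, 0], [0, 4, 0], 0],
])

```text
clock: 13.85
eef_pos: [623.2, 124.3, 98.7]
tcp_rot: [-3.129, 0.003, 1.39]
contact_force: [-18.0, 3.3, 13.3]
opening: -0.003
```

The stop is reached at 18 N with no further motion. Backing off, rising, then checking.

play_rows([
  [[0, 0, 0], [0, -6, 0], 0],
  [[0, 0, 0], [0, -12, 0], 0],
  [[0, 0, 0], [0, -15, -20], 0],
  [[0, 0, 0], [0, -25, -60], 0],
  [[0, 0, 0], [20, -50, -100], 0],
  [[0, 0, 0], [30, -80, -140], 0],
  [[0, 0, 0], [40, -90, -170], 0],
  [[0, 0, 0], [40, -90, -170], 0],
  [[0, 0, 0], [40, -90, -170], 0],
])

```text
clock: 14.75
eef_pos: [544.6, 180.2, 270.5]
tcp_rot: [-3.131, 0.002, 1.391]
contact_force: [-0.7, 0.2, -0.1]
opening: 0.001
```

Run:
```python
from goal import *
q=[539.6,97,-.179]
s=r.sense();p=r.grab_frame("wrist");inw(q);print(s["contact_force"],s["qvel"].round(3))
im=p["color"][:,:,::-1]
im=cv2.resize(im[60:320,180:580],None,fx=2,fy=2,interpolation=cv2.INTER_CUBIC)
M=[[x,y,100] for x in(-101,-69) for y in(-8,68)]+[[x,y-40,122] for x in(-54,-22) for y in(27.5,32.5)]+[[x+80,y,120] for x in (9,15) for y in (17,73)]
for u in proj(p,W(q,M),s): cv2.circle(im,(int((u[0]-180)*2),int((u[1]-60)*2)),3,(255,0,255),1)
cv2.imwrite("pics/w10.png",im)
```

```text
tcp in winder [-10.24  82.21 269.31]
[-0.73320997  0.24312398 -0.13494489] [-0.013  0.036  0.026 -0.001 -0.001 -0.003]
```

View pics/w10.png

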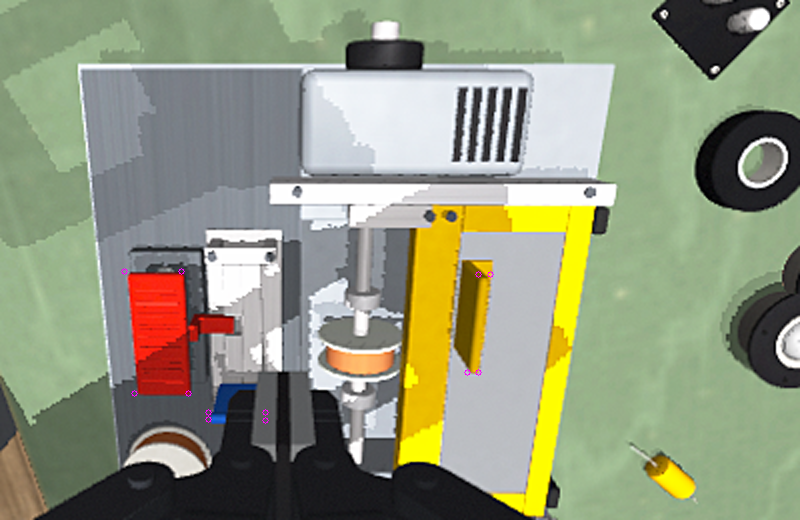

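Guard handle (col 470–490) is on the 80 mm prediction, bar up, tab on the drawn mark, arm clear of everything. Handing in.

```bash
python3 -c "
from rig import r
print(r.sense()['qvel'].round(3)); print(r.sign_off())"
```

```text
[-0.008  0.023  0.013  0.002  0.004 -0.   ]
the job is handed in; nothing more can be done
None
```

The guard is open and the job is handed in at about 15 s of the allowed 61 s; the system gave no verdict.

- **Catch and bolt:** One fingertip pressed the red catch to its bottom stop. The other pushed the blue tab until the bolt hit its end stop, at about 25 N with no more movement. I then lifted off, and the catch sprang up.
- **Guard:** I closed the fingers and pushed the handle until the guard hit its stop, at about 18 N with no more movement.
- **Last checks:** In the final wrist picture, the bar top and the handle edge lay on the predicted marks for catch up and guard 80 mm back. The tab was partly hidden by the fingers there; it had matched the fully drawn mark in the clear picture taken just before the guard push. The arm ended well above the machine with about zero contact force.
- **Disagreement:** The first pose of the winder from the top camera was about 5 mm off the wrist camera's, mostly sideways. I used the wrist fit, and the contacts agreed with it to within about 2 mm.
- **Not measured:** I did not measure whether the bystanders moved. The loose coil looked in place at the edge of the wrist views, and all my movements near the deck stayed at the catch, tab and handle.

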